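Set the stock tags on the museum's grain-sample stands

TASK

The grain-sample stands have been restocked and used, and two of their tip-over tags are now wrong. With a fingertip, gently push those tags over on their hinges, without gripping them, so that only the stands with a full tray (a jar in all four compartments) show the solid disc on top and the others show the open ring, every tag resting on its stop. Leave the tags that are already right as they are, and do not lift or shift the jars or anything else on the table.

Things in the scene. Friction and masses are not known exactly. Their poses are not given: they have to be found in the camera images.
- tag_1 (a joint): stand 1's tag: white leaf 70 mm along its pin, 5 thick, 50 g; bead 9 mm thick on its free edge, 56 mm from the pin. Rad: 0 upright; +0.65 tipped right (-y) on its stop, solid disc on top; -0.65 tipped left (+y), open ring on top. Free hinge, no spring: past upright it falls over by itself. Push the bead from its outer side with the fingertip about 20 mm below it, best in an arc about the pin
- stand_1: stand 1: fixed wood base 240 x 130 x 18 mm on a 12 mm plank, one of four in a row 170 mm apart, any order. Origin: middle of underside; x away from the robot, y left, z up. Tag pin along x, its middle at x -60, z +48 mm, between brass V brackets 42 mm to each side along x (arms 30 mm out, 28 mm above the pin). Tray middle at x +60 mm
- tag_2 (a joint): stand 2's tag: white leaf 70 mm along its pin, 5 thick, 50 g; bead 9 mm thick on its free edge, 56 mm from the pin. Rad: 0 upright; +0.65 tipped right (-y) on its stop, solid disc on top; -0.65 tipped left (+y), open ring on top. Free hinge, no spring: past upright it falls over by itself. Push the bead from its outer side with the fingertip about 20 mm below it, best in an arc about the pin
- stand_2: stand 2: fixed wood base 240 x 130 x 18 mm on a 12 mm plank, one of four in a row 170 mm apart, any order. Origin: middle of underside; x away from the robot, y left, z up. Tag pin along x, its middle at x -60, z +48 mm, between brass V brackets 42 mm to each side along x (arms 30 mm out, 28 mm above the pin). Tray middle at x +60 mm
- tag_3 (a joint): stand 3's tag: white leaf 70 mm along its pin, 5 thick, 50 g; bead 9 mm thick on its free edge, 56 mm from the pin. Rad: 0 upright; +0.65 tipped right (-y) on its stop, solid disc on top; -0.65 tipped left (+y), open ring on top. Free hinge, no spring: past upright it falls over by itself. Push the bead from its outer side with the fingertip about 20 mm below it, best in an arc about the pin
- stand_3: stand 3: fixed wood base 240 x 130 x 18 mm on a 12 mm plank, one of four in a row 170 mm apart, any order. Origin: middle of underside; x away from the robot, y left, z up. Tag pin along x, its middle at x -60, z +48 mm, between brass V brackets 42 mm to each side along x (arms 30 mm out, 28 mm above the pin). Tray middle at x +60 mm
- tag_4 (a joint): stand 4's tag: white leaf 70 mm along its pin, 5 thick, 50 g; bead 9 mm thick on its free edge, 56 mm from the pin. Rad: 0 upright; +0.65 tipped right (-y) on its stop, solid disc on top; -0.65 tipped left (+y), open ring on top. Free hinge, no spring: past upright it falls over by itself. Push the bead from its outer side with the fingertip about 20 mm below it, best in an arc about the pin
- stand_4: stand 4: fixed wood base 240 x 130 x 18 mm on a 12 mm plank, one of four in a row 170 mm apart, any order. Origin: middle of underside; x away from the robot, y left, z up. Tag pin along x, its middle at x -60, z +48 mm, between brass V brackets 42 mm to each side along x (arms 30 mm out, 28 mm above the pin). Tray middle at x +60 mm
- tray_full_1: a full tray: wood, 114 x 114 x 30 mm, with a jar in each of its four square compartments, fixed on the far end of one of the stands (which one varies). Origin: middle of its underside. The two other stands carry like trays that are not full, one with two jars, one empty
- tray_full_2: a full tray: wood, 114 x 114 x 30 mm, with a jar in each of its four square compartments, fixed on the far end of one of the stands (which one varies). Origin: middle of its underside. The two other stands carry like trays that are not full, one with two jars, one empty
- jar_a: closed glass sample jar with wooden lid, 42 mm wide, 62 mm tall, loose in a tray compartment, its top 97 mm above the table. Origin: middle of its underside
- jar_b: closed glass sample jar with wooden lid, 42 mm wide, 62 mm tall, loose in a tray compartment, its top 97 mm above the table. Origin: middle of its underside
- jar_c: closed glass sample jar with wooden lid, 42 mm wide, 62 mm tall, loose in a tray compartment, its top 97 mm above the table. Origin: middle of its underside
- jar_d: closed glass sample jar with wooden lid, 42 mm wide, 62 mm tall, loose in a tray compartment, its top 97 mm above the table. Origin: middle of its underside
- jar_e: closed glass sample jar with wooden lid, 42 mm wide, 62 mm tall, loose in a tray compartment, its top 97 mm above the table. Origin: middle of its underside
- jar_f: closed glass sample jar with wooden lid, 42 mm wide, 62 mm tall, loose in a tray compartment, its top 97 mm above the table. Origin: middle of its underside
- jar_g: closed glass sample jar with wooden lid, 42 mm wide, 62 mm tall, loose in a tray compartment, its top 97 mm above the table. Origin: middle of its underside
- jar_h: closed glass sample jar with wooden lid, 42 mm wide, 62 mm tall, loose in a tray compartment, its top 97 mm above the table. Origin: middle of its underside
- jar_i: closed glass sample jar with wooden lid, 42 mm wide, 62 mm tall, loose in a tray compartment, its top 97 mm above the table. Origin: middle of its underside
- jar_j: closed glass sample jar with wooden lid, 42 mm wide, 62 mm tall, loose in a tray compartment, its top 97 mm above the table. Origin: middle of its underside
- jar_spare: such a jar standing on the table in front of the stands, nearer the robot. Origin: middle of its underside
- scoop: small metal scoop with wooden handle, 135 mm long, 42 mm thick, lying on the table in front of the stands. Origin: on the table under the joint of cup and handle
- spare_lid: wooden jar lid, 36 mm wide, 12 mm high, lying on the plank between two trays. Origin: middle of its underside
- mug: mug, 76 mm wide, 88 mm tall, on the table beside the left end of the plank. Origin: middle of its underside

How it is judged:
At the end, for the whole second after the job is handed in: Each stand whose tray is full has its tag tipped to the stand's right (joint above +0.55 rad, disc on top), each other stand has it tipped to the left (below -0.55 rad, ring on top), the tags at rest (under 0.1 rad/s); jars within 15 mm and the other loose things within 20 mm of where they stood (((horizontal distance between tray_full_1 and stand_1 below 0.1 m and value of joint tag_1 above 0.55 rad) or (not (horizontal distance between tray_full_1 and stand_1 below 0.1 m) and value of joint tag_1 below -0.55 rad)) and ((horizontal distance between tray_full_1 and stand_4 below 0.1 m and value of joint tag_4 above 0.55 rad) or (not (horizontal distance between tray_full_1 and stand_4 below 0.1 m) and value of joint tag_4 below -0.55 rad)) and ((horizontal distance between tray_full_2 and stand_2 below 0.1 m and value of joint tag_2 above 0.55 rad) or (not (horizontal distance between tray_full_2 and stand_2 below 0.1 m) and value of joint tag_2 below -0.55 rad)) and ((horizontal distance between tray_full_2 and stand_3 below 0.1 m and value of joint tag_3 above 0.55 rad) or (not (horizontal distance between tray_full_2 and stand_3 below 0.1 m) and value of joint tag_3 below -0.55 rad)) and velocity of joint tag_1 between -0.1 and 0.1 rad/s and velocity of joint tag_4 between -0.1 and 0.1 rad/s and velocity of joint tag_2 between -0.1 and 0.1 rad/s and velocity of joint tag_3 between -0.1 and 0.1 rad/s and distance of each of jar_a, jar_b, jar_c, jar_d, jar_e, jar_f, jar_g, jar_h, jar_i, jar_j from where it was at the start of the episode below 0.015 m and distance of each of jar_spare, scoop, spare_lid, mug from where it was at the start of the episode below 0.02 m); the robot touches nothing.
It fails at once if a jar in a tray is lifted, carried or knocked out of place (more than 15 mm) (distance of any of jar_a, jar_b, jar_c, jar_d, jar_e, jar_f, jar_g, jar_h, jar_i, jar_j from where it was at the start of the episode above 0.015 m).
It fails at once if another loose thing on the table is lifted, carried or shoved (more than 20 mm) (distance of any of jar_spare, scoop, spare_lid, mug from where it was at the start of the episode above 0.02 m).
It fails at once if a tag or stand is gripped or pushed hard (more than 15 N) (contact force between any of the arm, the fingers and stand_1 above 15 N or contact force between any of the arm, the fingers and stand_4 above 15 N or contact force between any of the arm, the fingers and stand_2 above 15 N or contact force between any of the arm, the fingers and stand_3 above 15 N).
It fails at once if a tag that was already right is turned from its stop (more than about 25 degrees) ((not (horizontal distance between tray_full_1 and stand_1 below 0.1 m) and value of joint tag_1 above -0.2 rad) or (not (horizontal distance between tray_full_1 and stand_4 below 0.1 m) and value of joint tag_4 above -0.2 rad) or (horizontal distance between tray_full_2 and stand_2 below 0.1 m and value of joint tag_2 below 0.2 rad) or (horizontal distance between tray_full_2 and stand_3 below 0.1 m and value of joint tag_3 below 0.2 rad)).
It also fails if it takes over 45 s, if anything falls off the work surface, if the arm or the gripper's body presses on something with over 40 N, if the wrist force passes 120 N, or if a joint passes its speed limit or range.

ROBOT

A 6-joint arm with a two-finger parallel gripper is mounted at the origin on the work surface. World frame = base frame: x ahead of the robot, y to its left, z up, the work surface at z = 0. Lengths are in m, angles in rad, forces in N, time in s.
With the tool pointing down it reaches from about 0.35 to 0.975 m from the base axis. Payload 4.9 kg.
Tool frame: the origin (TCP) lies on the mounting face of the last link; the fingertips stand 173 mm ahead of it and the grasp point (between the pads) lies 155 mm ahead of it (tcp_to_grasp is the distance from the TCP to the grasp point, in m); z points along the fingers, y is the line along which they close (so a half turn about z gives the same grasp; the last joint's range is limited). The gripper opens to 85 mm and grips with 20 to 120 N. Pads are 22 mm wide; open, the fingers measure 114 mm over their backs; the gripper's body (76 mm by 85 mm) begins 54 mm behind the grasp point. The pads swing forward as they close: fully open they stand 13 mm farther back than shut.
Start: joints at [-1.254, 0.053, 1.613, -0, 1.476, -0.119], TCP at [0.264, -0.567, 0.405] pointing down, gripper open.
Joint ranges: [-3.01, 3.01], [-1.01, 2.22], [0.06, 2.58], [-1.02, 4.17], [0.09, 2.62], [-3.14, 3.14]. Speed limits (rad/s): [2.57, 2.57, 3.14, 3.14, 3.14, 3.14].

INTERFACE

Orientations are given as a rotation vector (axis times angle).
In Python, from station import get_obs, get_image, calibration, finish_job, tcp_to_grasp gives the robot as it stands. The module is installed in compiled form; this text tells all that it offers.
- The arm moves only by the tool arm_command, never from a script. Its argument "plan" is a list that holds one entry, the list of rows, each a list of 6 numbers: the shift along the tool's x, y, z in cm, then the turn, a rotation vector about the tool's x, y, z in rad. A call has 1 to 12 rows; each row is the pose to reach, as a shift and turn from the pose commanded when the call began, along the tool's axes at that moment; what a row does not reach only later rows make up. A row lasts 1/12 s, in which the tool goes at most 41.7 mm and 7.16 degrees, less where a joint would pass 70% of its speed; a pose out of reach is approached as far as the arm can. A call with a gripper value outside its range is refused whole. "gripper" is the closure, from -1 (fully open) to 1 (shut), set as the call begins (left out, the last holds). The fingers move at their own pace and stop on an object; "force" is the grip in N (left out, the last holds). Time passes only in rows, so rows that repeat a pose let the fingers close. It gives the time, the measured TCP pose, the force, the opening and the grip force at its end, in the units of the state.
- get_obs(): the state, without advancing time (a new reading comes with each control period).
- get_image(name): name is "scene" or "top"; returns (picture, depth): 400x640x3 uint8, blue, green, red; 400x640 float32, m along the optical axis (not along the pixel's ray), 0 where there is no reading.
- calibration(name): a dict with "fx", "fy", "cx", "cy" (pixels), "dist" ([k1, k2, p1, p2, k3] as OpenCV has them; the pictures are not rectified), "pose" (4x4, takes a point from camera to world coordinates). Camera axes: x right, y up, looking along -z (the intrinsics and any distortion apply to the point x, -y, -z); pixel columns grow to the right and rows downward; lengths in m; the calibration is good to about 2 mm. A picture is of the moment at which its call begins. calibration takes no time and is no camera call.
- finish_job(): hands the job in; it is judged then, once.
The state is a dict: "t": time; "q": joint angles; "dq": joint speeds; "effort": joint torques, N m; "tool_pos": TCP position; "tool_rot": TCP orientation; "contact_force": force on the tool from outside, world axes, zero at the start; "wrist_torque": the same for the moment, N m; "opening": finger opening in m; "grip_force": force on a finger pad.
Only numpy, scipy, OpenCV 4.12 (cv2) and the standard library are available. Lean on these libraries where they do the work, as an engineer would, in place of code of your own. Each camera call takes 0.05 s, during which the arm holds its last target. There are 200 camera calls.

## Working session

There is one attempt and no reset: what is moved stays moved. The work goes in short steps, Python scripts to look and compute and a tool call to move; the robot and the scene stay as the last step left them, time stands still between calls to the robot, and variables do not carry over. Pictures are saved under pics/ and viewed, at most 10 in all, crops included, and the job is handed in when it is done.

Besides the shell and the picture viewer there is one more tool, called after "Emit:" as name([rows], argument=value, ...), one row to a line, values as JSON. arm_command: Moves the arm, as the interface text tells. Its arguments: {"type":"object","properties":{"plan":{"type":"array"},"gripper":{"type":"number"},"force":{"type":"number"}},"required":["plan"]}

```bash
mkdir -p pics
cat > h.py <<'E'
import numpy as np,cv2
from station import *
def world(n,pts,depth):
    c=calibration(n);K=np.array([[c['fx'],0,c['cx']],[0,c['fy'],c['cy']],[0,0,1.]])
    out=[]
    for u,v in pts:
        d=depth[int(v),int(u)]
        x,y=cv2.undistortPoints(np.array([[[u,v]]],float),K,np.array(c['dist'],float))[0,0]
        out.append((np.array(c['pose'])@[x*d,-y*d,-d,1])[:3])
    return np.array(out)
E
python3 - <<'E'
from h import *
for n in('scene','top'):
    p,d=get_image(n);cv2.imwrite(f'pics/{n}1.png',p);np.save(n+'d.npy',d)
    print(np.round(calibration(n)['pose'],3))
o=get_obs();print(o['tool_pos'],o['tool_rot'],o['t'],o['opening'],tcp_to_grasp)
E
```

```text
[[ 0.701 -0.595  0.393  0.993]
 [ 0.713  0.596 -0.37  -0.333]
 [-0.014  0.539  0.842  0.985]
 [ 0.     0.     0.     1.   ]]
[[-0.051  0.978 -0.203  0.365]
 [-0.999 -0.049  0.015  0.103]
 [ 0.005  0.204  0.979  0.936]
 [ 0.     0.     0.     1.   ]]
[ 0.26376704 -0.56635891  0.40361273] [-3.06556601e+00 -6.78809316e-01  3.06667621e-04] 0.1 0.08547665002724268 0.1547
```

View pics/top1.png

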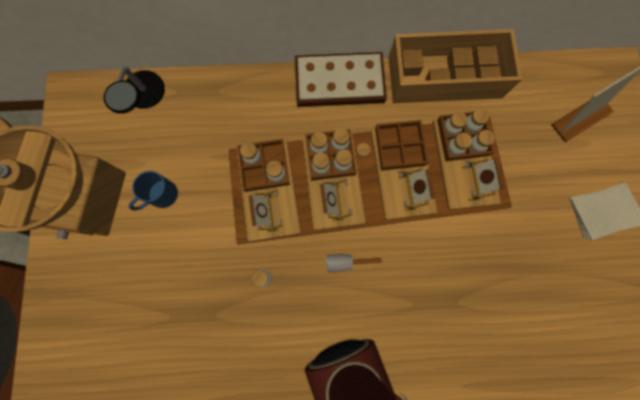

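View pics/scene1.png

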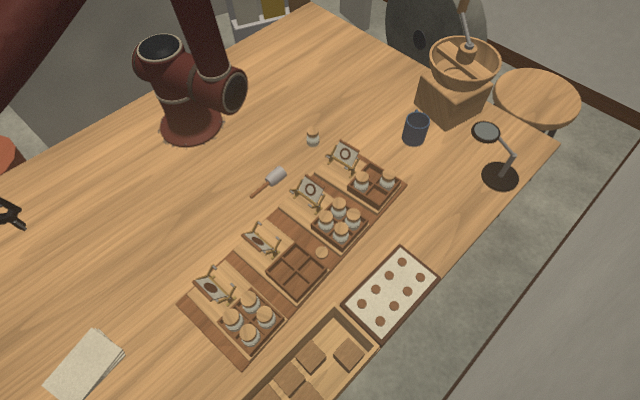

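The top view shows, left to right, a two-jar tray with ring (right), a full tray with ring at about (335,200) (wrong), an empty tray with disc at about (416,188) (wrong), and a full tray with disc (right). I'll enlarge for measuring.

Run:
```python
from h import *
p=cv2.imread('pics/top1.png')
cv2.imwrite('pics/c1.png',cv2.resize(p[110:240,300:460],None,fx=4.6,fy=4.6,interpolation=cv2.INTER_CUBIC))
d=np.load('topd.npy')
print(calibration('top')['dist'],calibration('top')['fx'])
# height map stats for the region
pts=[(u,v) for v in range(105,250) for u in range(225,515)]
w=world('top',pts,d); np.save('w.npy',w.reshape(145,290,3))
```

```text
[0.01055431 0.         0.         0.         0.        ] 371.84340364224545
```

View pics/c1.png

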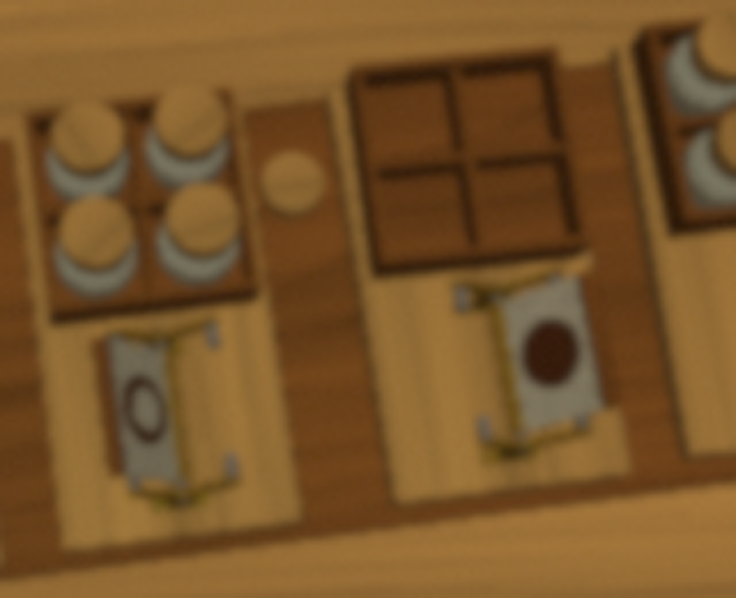

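```bash
cat >> h.py <<'E'
def ray(n,pts,z):
    c=calibration(n);K=np.array([[c['fx'],0,c['cx']],[0,c['fy'],c['cy']],[0,0,1.]]);P=np.array(c['pose'])
    q=cv2.undistortPoints(np.array(pts,float)[:,None],K,np.array(c['dist'],float))[:,0]
    r=np.c_[q[:,0],-q[:,1],-np.ones(len(q))]@P[:3,:3].T
    return P[:3,3]+r*((z-P[2,3])/r[:,2])[:,None]
def cr(p): return (np.array(p,float)+.5)/4.6-.5+[300,110]
E
python3 - <<'E'
from h import *
for nm,p,z in [('Bbase',[(62,550),(300,520)],.03),('Cbase',[(395,505),(632,472)],.03),('Blids',[(86,137),(188,120),(96,232),(202,218)],.097),
 ('Ctray',[(352,68),(557,50),(587,250),(378,272)],.06),('Cbead',[(578,275),(604,405)],.105),('Bbead',[(108,335),(130,487)],.105),('Bbr',[(212,335),(232,468),(178,500)],.088),('Cbr',[(463,298),(488,430),(583,425)],.088),('pinBnear',[(180,500)],.06)]:
    w=ray('top',cr(p),z);print(nm,np.round(w[:,:2]*1000).tolist(),'mean',np.round(w.mean(0)*1000))
# leaf plane points from depth
d=np.load('topd.npy')
for nm,p in [('B',[(125,360),(145,360),(160,360),(125,400),(150,410),(170,440),(150,460)]),('C',[(520,320),(550,310),(570,300),(550,350),(590,380),(530,400),(580,400)])]:
    print(nm,np.round(world('top',cr(p).round(),d)*1000).tolist())
# yaw from plank line: fit B,C tags later
E
```

```text
Bbase [[476.0, 110.0], [485.0, -17.0]] mean [480.  47.  30.]
Cbase [[491.0, -69.0], [502.0, -197.0]] mean [ 496. -133.   30.]
Blids [[681.0, 87.0], [688.0, 34.0], [630.0, 85.0], [634.0, 30.0]] mean [658.  59.  97.]
Ctray [[728.0, -60.0], [732.0, -173.0], [618.0, -177.0], [612.0, -65.0]] mean [ 672. -119.   60.]
Cbead [[592.0, -157.0], [525.0, -162.0]] mean [ 559. -160.  105.]
Bbead [[573.0, 82.0], [496.0, 75.0]] mean [534.  78. 105.]
Bbr [[575.0, 28.0], [505.0, 23.0], [491.0, 51.0]] mean [524.  34.  88.]
Cbr [[588.0, -102.0], [518.0, -108.0], [518.0, -156.0]] mean [ 542. -122.   88.]
pinBnear [[495.0, 48.0]] mean [495.  48.  60.]
B [[563.0, 73.0, 90.0], [566.0, 63.0, 77.0], [567.0, 55.0, 69.0], [540.0, 74.0, 97.0], [538.0, 62.0, 80.0], [526.0, 50.0, 63.0], [511.0, 64.0, 83.0]]
C [[580.0, -136.0, 70.0], [580.0, -146.0, 86.0], [581.0, -154.0, 99.0], [559.0, -145.0, 82.0], [539.0, -159.0, 101.0], [535.0, -136.0, 69.0], [529.0, -155.0, 93.0]]
```

Run:
```python
from h import *
p=cv2.imread('pics/scene1.png')
cv2.imwrite('pics/c2.png',cv2.resize(p[165:315,185:345],None,fx=4.6/1.2,fy=4.6/1.2,interpolation=cv2.INTER_CUBIC))
# leaf points by colour+height, both cameras: greyish, z 65..112
for n in('scene','top'):
    p=cv2.imread(f'pics/{n}1.png').astype(int);d=np.load(n+'d.npy')
    v,u=np.where((abs(p[...,0]-p[...,2])<45)&(d>0)); w=world(n,np.c_[u,v],d)
    for nm,c,s in[('A',(525,230),1),('B',(539,50),1),('C',(553,-131),-1),('D',(565,-300),-1)]:
        m=(abs(w[:,0]*1e3-c[0])<30)&(abs(w[:,1]*1e3-c[1])<55)&(w[:,2]>.066)&(w[:,2]<.105)
        q=w[m]*1e3
        if len(q)<8: print(n,nm,len(q));continue
        # y = a + b*(x-x0) + c*(z-60)
        a=np.c_[np.ones(len(q)),q[:,0]-c[0],q[:,2]-60];r=np.linalg.lstsq(a,q[:,1],rcond=None)[0]
        e=q[:,1]-a@r;k=abs(e)<4;r=np.linalg.lstsq(a[k],q[k,1],rcond=None)[0]
        print(n,nm,len(q),k.sum(),np.round(r,3),'pin y',round(r[0]+s*3.1,1))
```

```text
scene A 267 238 [2.09172e+02 1.13000e-01 7.72000e-01] pin y 212.3
scene B 278 240 [45.293  0.093  0.767] pin y 48.4
scene C 104 102 [-1.27237e+02  8.80000e-02 -7.48000e-01] pin y -130.3
scene D 169 137 [-2.88072e+02  5.40000e-02 -7.53000e-01] pin y -291.2
top A 349 345 [2.10806e+02 1.26000e-01 7.63000e-01] pin y 213.9
top B 269 268 [47.254  0.075  0.755] pin y 50.4
top C 408 393 [-1.27566e+02  9.10000e-02 -7.52000e-01] pin y -130.7
top D 455 403 [-2.89309e+02  5.90000e-02 -7.21000e-01] pin y -292.4
```

View pics/c2.png

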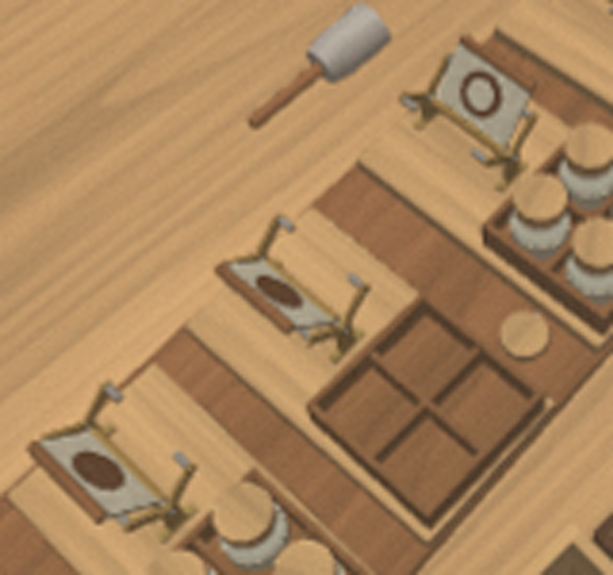

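```bash
cat >> h.py <<'E'
from scipy.spatial.transform import Rotation as Ro
YAW=.078; ex=np.array([np.cos(YAW),np.sin(YAW),0]); ey=np.array([-ex[1],ex[0],0])
PIN={'B':np.array([.539,.0495,0]),'C':np.array([.555,-.1303,0])}
def fing(k,s,ztip): return PIN[k]+ey*s+[0,0,ztip+.173]
def rel(t):
    o=get_obs();R=Ro.from_rotvec(o['tool_rot']);Rt=Ro.from_matrix(np.c_[ex,-ey,[0,0,-1]])
    return np.round(np.r_[R.inv().apply(t-np.array(o['tool_pos']))*100,(R.inv()*Rt).as_rotvec()],3)
E
python3 -c "
from h import *
print(rel(fing('C',-.078,.187)))"
```

```text
[ 4.2077e+01 -1.9921e+01  4.4050e+00 -2.0000e-03  0.0000e+00  3.5800e-01]
```

Emit:
arm_command([
  [[3.5,-1.7,0.4,0,0,0.03],[7,-3.3,0.7,0,0,0.06],[10.5,-5,1.1,0,0,0.09],[14,-6.6,1.5,0,0,0.12],[17.5,-8.3,1.8,0,0,0.15],[21,-9.9,2.2,0,0,0.18],[24.5,-11.6,2.6,0,0,0.21],[28,-13.2,2.9,0,0,0.24],[31.5,-14.9,3.3,0,0,0.27],[35,-16.6,3.7,0,0,0.3],[38.5,-18.3,4,0,0,0.33],[42.1,-19.9,4.4,0,0,0.358]],
], gripper=1)

```text
t: 1.1
tool_pos: [0.5622, -0.2066, 0.3602]
tool_rot: [-3.139, -0.12, 0.001]
contact_force: [0.0, -1.7, 0.3]
opening: 0.0001
grip_force: 0.0
```

```bash
python3 -c "
from h import *
print(rel(fing('C',-.075,.085)),get_obs()['opening'],get_obs()['contact_force'])
print(rel(fing('C',-.075,.187)))
p,d=get_image('scene');cv2.imwrite('pics/c3.png',cv2.resize(p[60:315,120:430],None,fx=2.3,fy=2.3))"
```

```text
[-1.1600e-01 -1.5600e-01  1.0219e+01 -0.0000e+00  0.0000e+00 -2.0000e-03] 0.00010846131078529197 [ 0.02446598 -1.66105281  0.28590534]
[-0.121 -0.158  0.019 -0.     0.    -0.002]
```

View pics/c3.png

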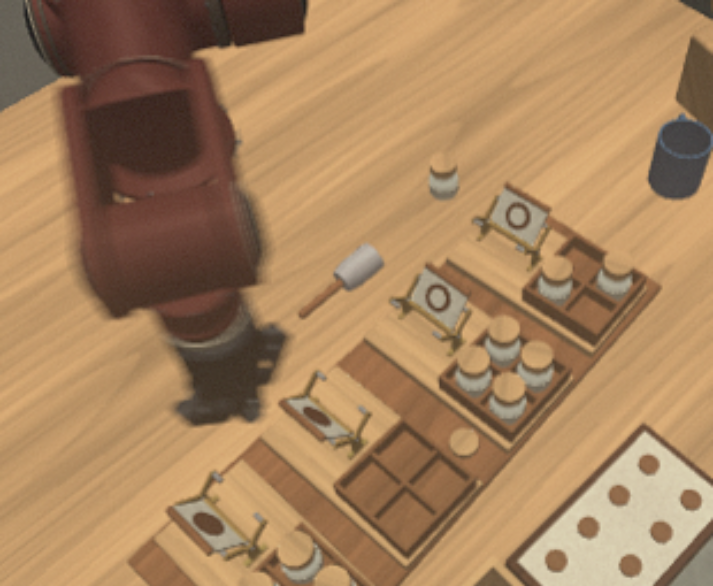

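The gripper is shut above the gap beside the empty-tray stand (tag C at about (318,415)); nothing has been disturbed. Descending.

Emit:
arm_command([
  [[-0.1,-0.1,2,0,0,0],[-0.1,-0.1,4,0,0,0],[-0.1,-0.1,6,0,0,0],[-0.1,-0.1,8,0,0,0],[-0.1,-0.1,9.5,0,0,0],[-0.1,-0.1,10.2,0,0,0],[-0.1,-0.1,10.2,0,0,0],[-0.1,-0.1,10.2,0,0,0]],
])

```text
t: 1.82
tool_pos: [0.5604, -0.2076, 0.2587]
tool_rot: [-3.139, -0.122, 0.001]
contact_force: [-0.1, 0.4, 0.7]
opening: -0.0
grip_force: 0.0
```

```bash
python3 -c "
from h import *
print(get_obs()['contact_force'])
for th in(.65,.5,.35,.2,.1,0,-.1,-.2): print(th,rel(fing('C',-.056*np.sin(th)-.019,.04+.056*np.cos(th)))[:3])"
```

```text
[-0.14484213  0.41161027  0.7034481 ]
0.65 [ 0.066 -2.457  0.111]
0.5 [ 0.065 -3.161 -0.346]
0.35 [ 0.065 -3.926 -0.691]
0.2 [ 0.065 -4.734 -0.919]
0.1 [ 0.065 -5.287 -1.003]
0 [ 0.064 -5.846 -1.03 ]
-0.1 [ 0.064 -6.405 -1.002]
-0.2 [ 0.064 -6.959 -0.918]
```

Emit:
arm_command([
  [[0,-0.8,0,0,0,0],[0,-1.6,0,0,0,0],[0,-2.1,0,0,0,0],[0,-2.4,0.1,0,0,0],[0,-2.7,0,0,0,0],[0,-3,-0.2,0,0,0],[0,-3.3,-0.4,0,0,0],[0,-3.6,-0.6,0,0,0],[0,-3.9,-0.7,0,0,0]],
])

```text
t: 2.57
tool_pos: [0.5575, -0.1685, 0.2662]
tool_rot: [3.139, 0.122, 0.001]
contact_force: [-0.3, -0.3, 1.2]
opening: 0.0003
grip_force: 0.2
```

```bash
python3 -c "
from h import *
print(get_obs()['contact_force'])
for th in(.35,.2,.1,0,-.1,-.2): print(th,rel(fing('C',-.056*np.sin(th)-.019,.04+.056*np.cos(th)))[:3])
p,d=get_image('scene');cv2.imwrite('pics/c4.png',cv2.resize(p[165:315,185:345],None,fx=3,fy=3))"
```

```text
[-0.3202739  -0.32723593  1.15361676]
0.35 [ 0.051 -0.006  0.062]
0.2 [ 0.051 -0.813 -0.166]
0.1 [ 0.051 -1.367 -0.25 ]
0 [ 0.051 -1.926 -0.278]
-0.1 [ 0.051 -2.485 -0.25 ]
-0.2 [ 0.051 -3.038 -0.167]
```

View pics/c4.png

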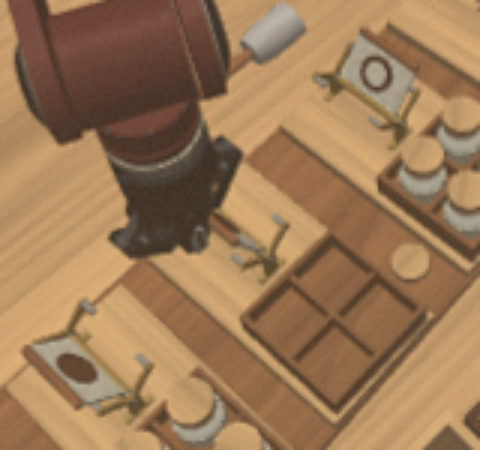

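Tag C's bead is now at about (230,228) and swung up toward upright; force is tiny. I'll continue past upright, then back off.

Emit:
arm_command([
  [[0,-0.3,0,0,0,0],[0,-0.6,-0.1,0,0,0],[0,-0.9,-0.2,0,0,0],[0,-1.2,-0.2,0,0,0],[0,-1.5,-0.3,0,0,0],[0,-1.8,-0.3,0,0,0],[0,-2.1,-0.3,0,0,0],[0,-2.4,-0.3,0,0,0],[0,-2.7,-0.3,0,0,0],[0,-2.7,-0.3,0,0,0],[0,-1.5,-0.5,0,0,0],[0,-0.5,-0.5,0,0,0]],
])

```text
t: 3.62
tool_pos: [0.5572, -0.1644, 0.2712]
tool_rot: [3.138, 0.124, 0.001]
contact_force: [1.3, 0.4, -0.4]
opening: 0.0001
grip_force: 0.0
```

Emit:
arm_command([
  [[0,2,0,0,0,0],[0,2.5,-2,0,0,0],[0,2.5,-5,0,0,0],[0,2.5,-8,0,0,0],[0,2.5,-10,0,0,0],[0,2.5,-10,0,0,0]],
])

```text
t: 4.12
tool_pos: [0.5602, -0.1906, 0.3774]
tool_rot: [3.134, 0.12, 0.015]
contact_force: [0.6, 0.3, 0.2]
opening: 0.0007
grip_force: 0.0
```

```bash
python3 -c "
from h import *
print(get_obs()['contact_force'])
print(rel(fing('B',.078,.187)),rel(fing('B',.078,.085)))
p,d=get_image('scene');cv2.imwrite('pics/c5.png',cv2.resize(p[165:315,185:345],None,fx=3,fy=3))"
```

```text
[0.60911132 0.3163618  0.20560018]
[-3.010e-01 -3.191e+01  1.557e+00  6.000e-03 -9.000e-03 -1.000e-03] [-3.9500e-01 -3.1969e+01  1.1757e+01  6.0000e-03 -9.0000e-03 -1.0000e-03]
```

View pics/c5.png

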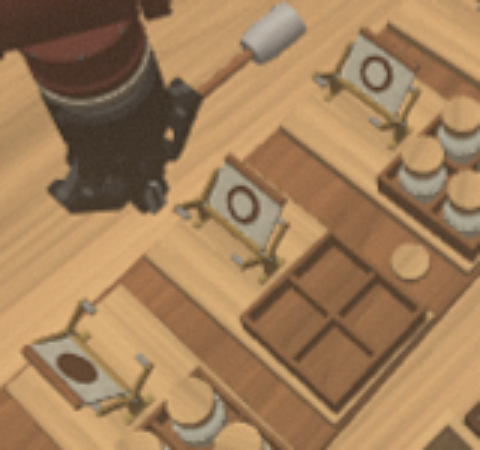

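Tag C now shows the open ring at (242,205), resting on its stop. On to tag B from its left side.

Emit:
arm_command([
  [[0,-2.5,0,0,0,0],[-0.1,-5.5,0,0,0,0],[-0.1,-8.5,0,0,0,0],[-0.1,-11.5,0,0,0,0],[-0.2,-14.5,0,0,0,0],[-0.2,-17.5,0,0,0,0],[-0.2,-20.5,0,0,0,0],[-0.3,-23.5,0,0,0,0],[-0.3,-26.5,0,0,0,0],[-0.3,-29.5,0,0,0,0],[-0.3,-31.9,0.5,0,0,0],[-0.3,-31.9,1,0,0,0]],
])

```text
t: 5.17
tool_pos: [0.5306, 0.1319, 0.3591]
tool_rot: [-3.138, -0.128, 0.003]
contact_force: [0.1, 0.5, -0.3]
opening: -0.0001
grip_force: 0.0
```

Emit:
arm_command([
  [[0,0,0,0,0,0],[0,0,0,0,0,0]],
])

```text
t: 5.33
tool_pos: [0.531, 0.1285, 0.359]
tool_rot: [3.138, 0.122, -0.005]
contact_force: [0.2, -0.5, -0.9]
opening: -0.0001
grip_force: 0.0
```

```bash
python3 -c "
from h import *
print(get_obs()['contact_force'],get_obs()['tool_pos'])
print(rel(fing('B',.078,.085)))"
```

```text
[ 0.22193384 -0.50700343 -0.86437796] [0.53101227 0.12853143 0.35895123]
[ 2.1100e-01  1.3500e-01  1.0095e+01  1.0000e-03  3.0000e-03 -1.0000e-03]
```

Emit:
arm_command([
  [[0,0,2,0,0,0],[0.1,0,4,0,0,0],[0.2,0,6,0,0,0],[0.2,0,8,0,0,0],[0.2,0,9.5,0,0,0],[0.2,0,10.1,0,0,0],[0.2,0,10.1,0,0,0],[0.2,0,10.1,0,0,0]],
])

```text
t: 6.0
tool_pos: [0.5335, 0.1286, 0.26]
tool_rot: [3.139, 0.12, 0.0]
contact_force: [-0.5, 1.3, -0.0]
opening: 0.0001
grip_force: 0.0
```

```bash
python3 -c "
from h import *
print(get_obs()['contact_force'])
for th in(.65,.5,.35,.2,.1,0,-.1,-.2): print(th,rel(fing('B',.056*np.sin(th)+.019,.04+.056*np.cos(th)))[:3])"
```

```text
[-0.45349726  1.29837464 -0.02089445]
0.65 [-0.064  2.638  0.245]
0.5 [-0.063  3.342 -0.212]
0.35 [-0.062  4.107 -0.558]
0.2 [-0.061  4.915 -0.785]
0.1 [-0.06   5.468 -0.869]
0 [-0.059  6.027 -0.897]
-0.1 [-0.059  6.586 -0.869]
-0.2 [-0.058  7.14  -0.785]
```

Emit:
arm_command([
  [[0,0.8,0.1,0,0,0],[0,1.6,0.2,0,0,0],[0,2.2,0.2,0,0,0],[0,2.6,0.2,0,0,0],[0,2.9,0.1,0,0,0],[0,3.2,-0.1,0,0,0],[0,3.5,-0.3,0,0,0],[0,3.8,-0.4,0,0,0],[0,4.1,-0.6,0,0,0]],
])

```text
t: 6.75
tool_pos: [0.5363, 0.0883, 0.2659]
tool_rot: [-3.139, -0.122, 0.0]
contact_force: [-0.4, 0.1, 0.2]
opening: -0.0
grip_force: 0.1
```

Emit:
arm_command([
  [[0,0.3,0,0,0,0],[0,0.6,-0.1,0,0,0],[0,0.9,-0.2,0,0,0],[0,1.2,-0.2,0,0,0],[0,1.5,-0.3,0,0,0],[0,1.8,-0.3,0,0,0],[0,2.1,-0.3,0,0,0],[0,2.4,-0.3,0,0,0],[0,2.7,-0.3,0,0,0],[0,2.7,-0.3,0,0,0],[0,1.5,-0.5,0,0,0],[0,0.5,-0.5,0,0,0]],
])

```text
t: 7.75
tool_pos: [0.5368, 0.0842, 0.2711]
tool_rot: [-3.139, -0.12, -0.001]
contact_force: [0.2, 0.4, 0.4]
opening: -0.0002
grip_force: 0.0
```

Emit:
arm_command([
  [[0,-2,0,0,0,0],[0,-2.5,-2,0,0,0],[0,-2.5,-5,0,0,0],[0,-2.5,-8,0,0,0],[0,-2.5,-10,0,0,0],[0,-2.5,-10,0,0,0],[0,-2.5,-10,0,0,0],[0,-2.5,-10,0,0,0]],
])

```text
t: 8.42
tool_pos: [0.5343, 0.1092, 0.3696]
tool_rot: [-3.139, -0.124, 0.003]
contact_force: [-0.1, 0.4, 0.5]
opening: 0.0001
grip_force: 0.0
```

```bash
python3 -c "
from h import *
print(get_obs()['contact_force'])
p,d=get_image('scene');cv2.imwrite('pics/c6.png',cv2.resize(p[100:370,170:430],None,fx=2.2,fy=2.2))"
```

```text
[-0.09299989  0.40614516  0.47035222]
```

View pics/c6.png

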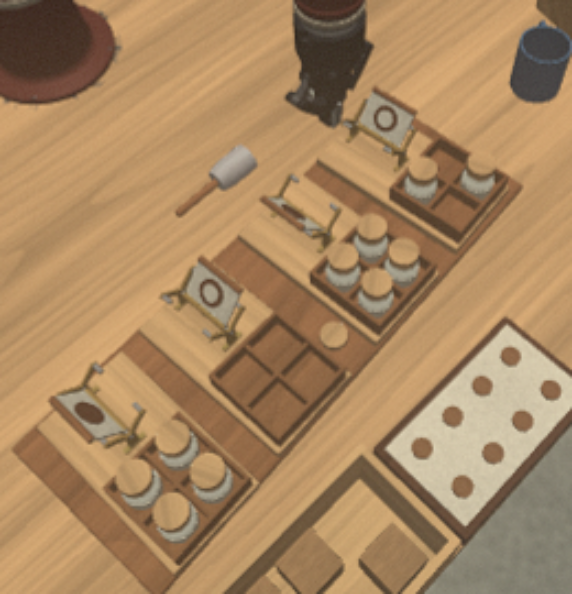

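Tag B has gone over to the right at about (297,215), foreshortened; the rest is unchanged. I'll check its angle with depth before handing in.

Run:
```python
from h import *
p,d=get_image('scene');p=p.astype(int)
v,u=np.where((abs(p[...,0]-p[...,2])<45)&(d>0)); w=world('scene',np.c_[u,v],d)
ok=True
for nm,c in[('A',(525,213)),('B',(539,50)),('C',(555,-131)),('D',(565,-292))]:
    m=(abs(w[:,0]*1e3-c[0])<30)&(abs(w[:,1]*1e3-c[1])<55)&(w[:,2]>.066)&(w[:,2]<.105)
    q=w[m]*1e3;a=np.c_[np.ones(len(q)),q[:,0]-c[0],q[:,2]-60]
    r=np.linalg.lstsq(a,q[:,1],rcond=None)[0];k=abs(q[:,1]-a@r)<4;r=np.linalg.lstsq(a[k],q[k,1],rcond=None)[0]
    print(nm,k.sum(),'joint',round(-np.arctan(r[2]),3))
```

```text
A 242 joint -0.65
B 47 joint 0.628
C 262 joint -0.629
D 132 joint 0.648
```

```bash
python3 -c "
from station import *
print(finish_job())"
```

```text
the job is handed in; nothing more can be done
None
```

I pushed over the two wrong tags, and all four now read correctly: disc on the two full stands, ring on the half-full and empty ones. Depth readings put every tag on its stop (0.63–0.65 rad), nothing else moved in the last picture, and the job is handed in, though no verdict was returned.

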